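# Nest the dry proving baskets into one stack

## Robot

A 6-joint arm with a two-finger parallel gripper is mounted at the origin on the work surface. World frame = base frame: x ahead of the robot, y to its left, z up, the work surface at z = 0. Lengths are in m, angles in degrees, forces in N, time in s.
With the tool pointing down it reaches from about 0.325 to 0.775 m from the base axis. Payload 5.5 kg.
Tool frame: the origin (TCP) lies on the centre line of the jaws, within the pads' length; the fingertips stand 25 mm ahead of it and the grasp point (between the pads) lies 6 mm ahead of it; z points along the fingers, y is the line along which they close (so a half turn about z gives the same grasp; the last joint's range is limited). The gripper opens to 85 mm and grips with 20 to 120 N. Pads are 22 mm wide; open, the fingers measure 114 mm over their backs; the gripper's body (76 mm by 85 mm) begins 54 mm behind the grasp point. The pads swing forward as they close: fully open they stand 13 mm farther back than shut.
Start: joints at [-75.671, 5.22, 70.514, -0, 104.267, -3.249], TCP at [0.181, -0.572, 0.231] pointing down, gripper open.
Joint ranges: [-164.24, 164.24], [-49.07, 125.15], [9.68, 141.18], [-86.29, 266.29], [3.28, 154.24], [-151.56, 151.56]. Speed limits (degrees/s): [147.25, 147.25, 172.46, 180, 180, 180].

## Interface

Orientations are given as a 3x3 rotation matrix whose columns are the frame's x, y, z axes.
In Python, from cell import sense, get_image, camera_params, finish_job gives the robot as it stands. The module is installed in compiled form; this text tells all that it offers.
- The arm moves only by the shell command python3 -m jog 'ROWS' [FORCE]. ROWS is JSON, a list of rows, each a list of 7 numbers: the shift along the tool's x, y, z as a fraction of full scale, then the turn, a rotation vector about the tool's x, y, z as a fraction of full scale, then the closure, from -1 (fully open) to 1 (shut). A call has 1 to 5 rows; each row shifts and turns the commanded pose from where the row before left it, along the tool's axes as they then stand; what a row does not reach is not made up. Full scale, the value 1, is 2 cm for a shift and 180 degrees for a turn. A row lasts 1/12 s, in which the tool goes at most 41.7 mm and 7.16 degrees, less where a joint would pass 70% of its speed; a pose out of reach is approached as far as the arm can. A call with a number of a shift or a turn outside -1 to 1 is refused whole. A call with a gripper value outside its range is refused whole. The fingers move at their own pace and stop on an object; FORCE is the grip in N (left out, the last holds). Time passes only in rows, so rows that do not move let the fingers close. It gives the time, the measured TCP pose, the force, the opening and the grip force at its end, in the units of the state.
- sense(): the state, without advancing time (a new reading comes with each control period).
- get_image(name): name is "scene" or "top" or "wrist"; returns the picture (384x512x3 uint8, blue, green, red); there is no depth.
- camera_params(name): a dict with "camera_matrix" (3x3 intrinsics, pixels), "world_from_camera" (4x4, takes a point from camera to world coordinates). Camera axes: x right, y down, z forward; pixel columns grow to the right and rows downward; lengths in m; the calibration is good to about 2 mm. A picture is of the moment at which its call begins: read the wrist's pose just before it. camera_params takes no time and is no camera call; for the wrist camera it gives the pose at the moment of the call.
- finish_job(): hands the job in; it is judged then, once.
The state is a dict: "time": time; "qpos": joint angles; "dq": joint speeds; "joint_torque": joint torques, N m; "ee_pos": TCP position; "eef_rot": TCP orientation; "contact_force": force on the tool from outside, world axes, zero at the start; "moment": the same for the moment, N m; "grip_width": finger opening in m; "finger_force": force on a finger pad.
Only numpy, scipy, OpenCV 4.12 (cv2) and the standard library are available. Lean on these libraries where they do the work, as an engineer would, in place of code of your own. Each camera call takes 0.05 s, during which the arm holds its last target. There are 200 camera calls.

## Task

The proving baskets are dry, so put the three large round bannetons away as one nested stack: set the one standing on the bench and the one lying in the slanted rack into the one on the wooden board, in either order, each fully home, level and in line. Leave the bottom one standing where it is on its board, and leave the small banneton on the rack and the other tools and bowls where they are.

Things in the scene. Friction and masses are not known exactly. Their poses are not given: they have to be found in the camera images.
- bottom_banneton_center (a point): Large banneton upright on the wooden board, bottom of the stack: round coiled-cane basket, 85 mm high, outside radius 75 mm at the rim, shrinking 0.404 mm per mm below it (wall flared 22 degrees from the axis); wall 8.5 mm thick (9.2 mm measured level); inner floor 25 mm above the underside. Point: on its axis, half-way up (42.5 mm from underside and rim); z axis along its axis to the mouth.
- bench_banneton_center (a point): Large banneton upright on the bare bench, identical to bottom_banneton, about 0.2 kg, with a foot 76 mm across and 8 mm high. Fully nested in another it rests on that one's inner floor, 25 mm higher, with about 1 mm of play all round. Point: on its axis, half-way up (42.5 mm from underside and rim); z axis along its axis to the mouth.
- rack_banneton_center (a point): Large banneton identical to bottom_banneton, lying loose in the slanted rack: foot flat on the slats, low side against the stop, so its axis leans 38 degrees from vertical, mouth up and towards the rack's -x (robot) side. Point: on its axis, half-way up (42.5 mm from underside and rim); z axis along its axis to the mouth.
- rack: Slanted wooden drying rack, fixed, 320 mm wide along its y. Origin on the bench. Its slats rise 38 degrees towards its +x, from 45 mm high at x = -40 mm to 178 mm at x = +130 mm; a stop 14 mm high runs along the low edge. The large banneton lies at +y of its middle, the small one at -y.
- board: Fixed plywood board lying on the bench, 260 mm along x, 180 mm along y, 18 mm thick; origin in the middle of its underside. The bottom banneton stands on it.
- small_banneton_center (a point): Bystander: a small banneton, 96 mm across the rim and 55 mm high, on the slanted rack beside the large one. Point on its axis half-way up. Leave it where it is.
- scraper: Bystander: steel dough scraper with a wooden handle, 145 x 130 mm and 25 mm high, lying on the bench near the robot. Origin under its middle.
- brush: Bystander: wooden flour brush, 275 mm long, 38 mm high, lying on the bench near the robot. Origin under its middle.
- rolling_pin: Bystander: wooden rolling pin, 340 mm long, 52 mm thick, lying at the back of the bench. Origin under its middle.
- steel_bowl: Bystander: steel mixing bowl, 170 mm across, 70 mm high, at the side. Origin under its middle.
- scoop: Bystander: aluminium flour scoop, 220 mm long, 45 mm high, at the side. Origin under the middle of its tray.
Things that resemble listed ones, but are neither listed nor needed, are in the scene too. What is shaped like the part that bears bottom_banneton_center but blue or green is not meant.

How it is judged (in metres and radians):
At the end, for the whole second after the job is handed in: The three large bannetons stand as one stack: the bottom one within 30 mm of where it stood on the board, each of the other two (in either order) nested in the one below, 20 to 30 mm higher than it and with their axes within 6 mm, all three upright within 0.08 rad, at rest and released (((horizontal distance between bench_banneton_center and bottom_banneton_center below 0.006 m and z of bench_banneton_center in the frame of bottom_banneton_center between 0.02 and 0.03 m and horizontal distance between rack_banneton_center and bench_banneton_center below 0.006 m and z of rack_banneton_center in the frame of bench_banneton_center between 0.02 and 0.03 m) or (horizontal distance between rack_banneton_center and bottom_banneton_center below 0.006 m and z of rack_banneton_center in the frame of bottom_banneton_center between 0.02 and 0.03 m and horizontal distance between bench_banneton_center and rack_banneton_center below 0.006 m and z of bench_banneton_center in the frame of rack_banneton_center between 0.02 and 0.03 m)) and angle between each of bottom_banneton_center, bench_banneton_center, rack_banneton_center's own z axis and vertical below 0.08 rad and distance of bottom_banneton_center from where it was at the start of the episode below 0.03 m and linear speed of each of bottom_banneton, bench_banneton, rack_banneton below 0.02 m/s); the robot touches nothing.
It fails at once if the small banneton is moved by more than 40 mm (distance of small_banneton_center from where it was at the start of the episode above 0.04 m).
It fails at once if the scraper, brush, rolling pin, steel bowl or scoop is moved by more than 40 mm (distance of any of scraper, brush, rolling_pin, steel_bowl, scoop from where it was at the start of the episode above 0.04 m).
It also fails if it takes over 72 s, if anything falls off the work surface, if the arm or the gripper's body presses on something with over 40 N, if the wrist force passes 120 N, or if a joint passes its speed limit or range.

## Working session

There is one attempt and no reset: what is moved stays moved. The work goes in short steps, Python scripts to look and compute and a shell command to move; the robot and the scene stay as the last step left them, time stands still between calls to the robot, and variables do not carry over. Pictures are saved under pics/ and viewed, at most 10 in all, crops included, and the job is handed in when it is done.

```bash
mkdir -p pics
python3 - <<'E'
from cell import *
import cv2
for n in("scene","top"):
    cv2.imwrite(f"pics/{n}0.png",cv2.resize(get_image(n),(800,600)))
    p=camera_params(n);print(n,p["camera_matrix"],p["world_from_camera"])
s=sense();print(s["time"],s["ee_pos"],s["eef_rot"],s["grip_width"])
E
```

```text
scene [[408.40905339   0.         244.42872399]
 [  0.         408.40905339 192.79984707]
 [  0.           0.           1.        ]] [[ 0.72254139  0.60444519 -0.33552935  1.0734668 ]
 [ 0.69128023 -0.62600795  0.36089567 -0.55424696]
 [ 0.00809761 -0.49270687 -0.87015767  1.46716523]
 [ 0.          0.          0.          1.        ]]
top [[425.88492072   0.         260.62856579]
 [  0.         425.88492072 195.08833575]
 [  0.           0.           1.        ]] [[-0.01702922 -0.98636704  0.16367673  0.32647256]
 [-0.99981847  0.01539969 -0.01121961  0.00507   ]
 [ 0.00854608 -0.16383808 -0.98645023  1.31504891]
 [ 0.          0.          0.          1.        ]]
0.1 [ 0.18112648 -0.57174312  0.23015556] [[ 9.53310461e-01  3.01991637e-01 -4.64350967e-04]
 [ 3.01991987e-01 -9.53308974e-01  1.68526446e-03]
 [ 6.62658298e-05 -1.74681051e-03 -9.99998472e-01]] 0.08524998199925383
```

View pics/scene0.png

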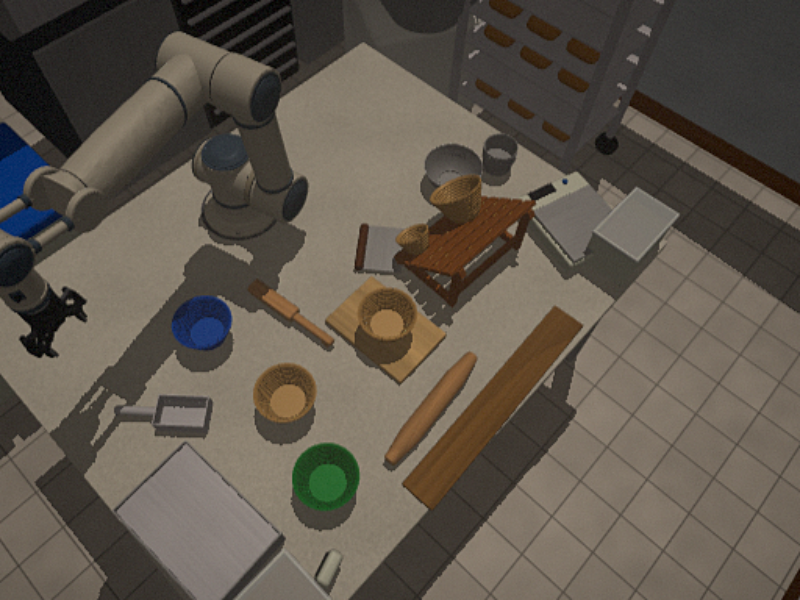

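View pics/top0.png

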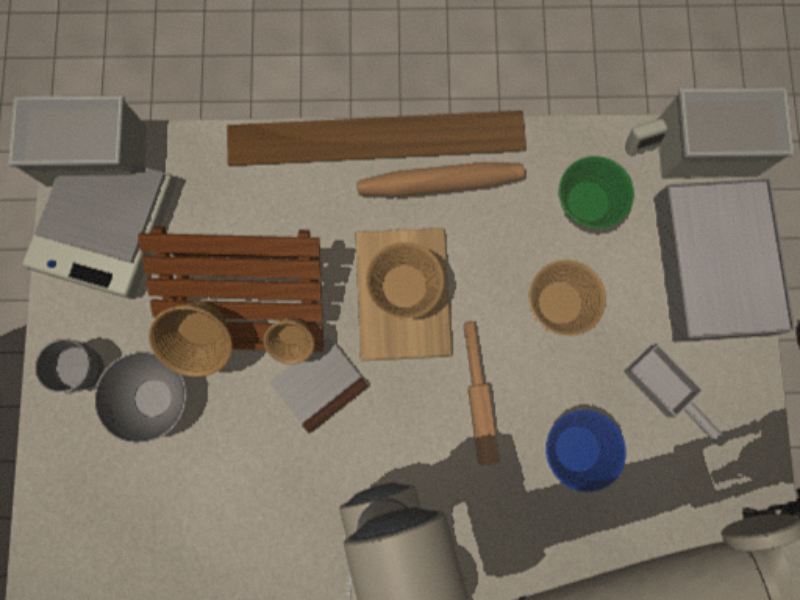

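Run:
```python
from cell import *
import cv2,numpy as np
I={n:get_image(n) for n in("scene","top")}
for n in I: cv2.imwrite(f"pics/raw_{n}.png",I[n])
C=[("top",363,190),("top",259,181),("top",123,218),("scene",182,252),("scene",247,202),("scene",293,128)]
T=[]
for n,u,v in C:
    c=cv2.resize(I[n][v-37:v+38,u-33:u+33],(264,300),interpolation=cv2.INTER_CUBIC)
    c=cv2.convertScaleAbs(c,alpha=1.5)
    for k in range(0,75,5):
        L=8 if k%10 else 14
        if (v-37+k)%10==0 or 1: cv2.line(c,(0,k*4),(L,k*4),(255,255,0),1)
    for k in range(0,66,5): cv2.line(c,(k*4,0),(k*4,8 if k%10 else 14),(255,255,0),1)
    cv2.putText(c,f"{n} {u-33},{v-37}",(20,295),0,.45,(255,255,255),1)
    T.append(c)
cv2.imwrite("pics/m1.png",np.vstack([np.hstack(T[:3]),np.hstack(T[3:])]))
```

```text
(no output)
```

View pics/m1.png

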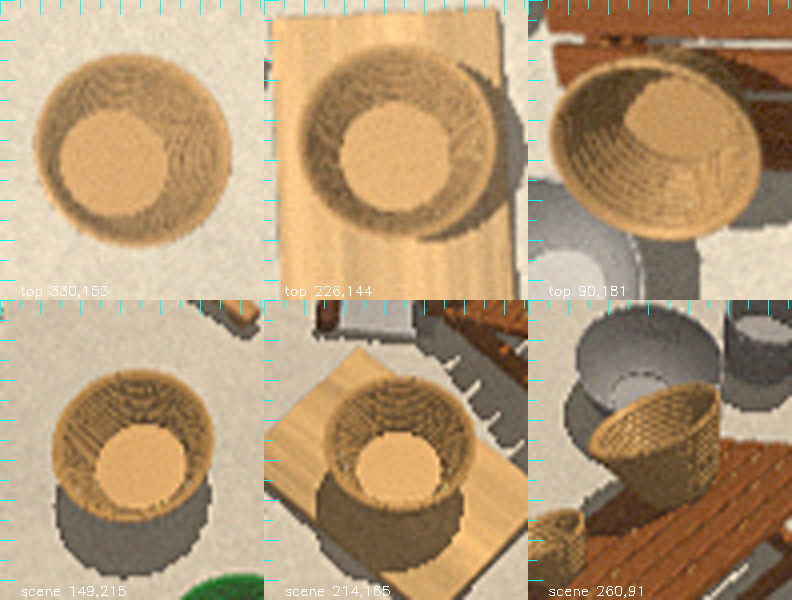

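```bash
cat > h.py <<'E'
from cell import *
import numpy as np,cv2
from scipy.optimize import least_squares
def cam(n):
    p=camera_params(n);return p["camera_matrix"],np.linalg.inv(p["world_from_camera"])
def proj(n,P,c=None):
    K,T=c or cam(n);q=np.c_[P,np.ones(len(P))]@T.T;q=q[:,:3]@K.T;return q[:,:2]/q[:,2:]
def ray(n,u,v,z):
    p=camera_params(n);W=p["world_from_camera"];d=W[:3,:3]@np.linalg.solve(p["camera_matrix"],[u,v,1]);o=W[:3,3]
    return o+d*(z-o[2])/d[2]
def ring(c,a,r,n=120):
    a=np.array(a)/np.linalg.norm(a);e=np.cross(a,[.3,1,.1]);e/=np.linalg.norm(e);f=np.cross(a,e)
    t=np.linspace(0,2*np.pi,n)[:,None];return c+r*(np.cos(t)*e+np.sin(t)*f)
E
python3 - <<'E'
from h import *
def nat(px,b):return (px+.5)/4-.5+b
def ext(n,P):
    q=proj(n,P);return np.array([q[:,0].min(),q[:,0].max(),q[:,1].min(),q[:,1].max()])
def up(z,t,tb,s,sb):
    ot=[nat(t[0],tb[0]),nat(t[1],tb[0]),nat(t[2],tb[1]),nat(t[3],tb[1])]
    os=[nat(s[0],sb[0]),nat(s[1],sb[0]),nat(s[2],sb[1])]
    for use in("t","s","ts"):
        def f(p):
            R=ring(np.array([p[0],p[1],z+.085]),[0,0,1],.075)
            return np.r_[(ext("top",R)-ot) if "t" in use else [],(ext("scene",R)[:3]-os) if "s" in use else []]
        r=least_squares(f,[.5,0]);print(use,r.x.round(4),r.fun.round(2))
print("bench");up(0,[35,232,54,246],(330,153),[53,214,69],(149,215))
print("bottom");up(.018,[36,233,44,240],(226,144),[59,211,76],(214,165))
l=ray("top",140*.64,234*.64,.178);r=ray("top",320*.64,237*.64,.178);print("slat ends",l,r)
d=l-r;yaw0=np.arctan2(-d[0],d[1]);print("yaw",np.degrees(yaw0),np.linalg.norm(d))
ot=np.array([nat(21,90),nat(234,90),nat(54,181),nat(241,181)]);os=[nat(61,260),nat(192,260),nat(83,91)]
def ax(y):return np.array([-np.sin(np.radians(38))*np.cos(y),-np.sin(np.radians(38))*np.sin(y),np.cos(np.radians(38))])
def f(p):
    R=ring(p[:3],ax(p[3]),.075);return np.r_[ext("top",R)-ot,ext("scene",R)[:3]-os,(p[3]-yaw0)*10]
r=least_squares(f,[.5,.4,.135,yaw0]);p=r.x;print("rack rim",p.round(4),np.degrees(p[3]),r.fun.round(2));print("centre",p[:3]-ax(p[3])*.0425,"foot",p[:3]-ax(p[3])*.085)
E
```

```text
bench
t [ 0.5415 -0.3101] [-0.85  0.85 -1.14  1.08]
s [ 0.5453 -0.3103] [-0.82  0.83 -0.05]
ts [ 0.5426 -0.3099] [-0.96  0.74 -1.5   0.71 -1.22  0.4  -0.6 ]
bottom
t [ 0.5754 -0.0056] [-1.2   1.21 -0.85  0.79]
s [ 0.5789 -0.0051] [-0.75  0.75 -0.04]
ts [ 0.5765 -0.0051] [-1.36  1.04 -1.19  0.44 -1.2   0.28 -0.41]
slat ends [0.64860342 0.45950919 0.178     ] [0.63852266 0.14358977 0.178     ]
yaw -1.8276468826414407 0.31608021431684985
rack rim [ 0.4632  0.3785  0.1366 -0.0386] -2.2100073604680457 [-0.86  0.57  0.26 -0.34 -0.71  0.34  0.37 -0.07]
centre [0.48934348 0.37750977 0.10308166] foot [0.51548963 0.37650076 0.06959121]
```

```bash
cat >> h.py <<'E'
from scipy.spatial.transform import Rotation as Ro
def frame(y,z):
    y=y/np.linalg.norm(y);z=z/np.linalg.norm(z);return np.c_[np.cross(y,z),y,z]
def plan(p0,R0,p1,R1,rows=10):
    rv=Ro.from_matrix(R0.T@R1).as_rotvec(degrees=True)
    print("turn deg",rv.round(2)," fraction",(rv/180).round(4)," shift fraction (new axes)",(R1.T@(np.array(p1)-p0)/.02).round(2))
S,C=np.sin(np.radians(22)),np.cos(np.radians(22))
def grasp_bench(c,zr,phi,back=.006):   # near-robot rim point, TCP 'back' behind the rim
    o=np.array([np.cos(phi),np.sin(phi),0]);u=np.array([0,0,1.])
    R=frame(C*o+S*u,S*o-C*u);p=np.array([c[0],c[1],zr])-.0704*o
    return p-R[:,2]*back,R
E
python3 - <<'E'
from h import *
s=sense();c=[.5426,-.31];phi=np.arctan2(c[1],c[0])
p,R=grasp_bench(c,.085,phi);print(p,R)
plan(s["ee_pos"],s["eef_rot"],p-R[:,2]*.08,R)
E
```

```text
[ 0.47952132 -0.27396169  0.0905631 ] [[ 0.49607     0.80505754  0.32526436]
 [ 0.86828253 -0.4599481  -0.18583109]
 [ 0.          0.37460659 -0.92718385]]
turn deg [-21.03   8.16 -42.15]  fraction [-0.1169  0.0453 -0.2342]  shift fraction (new axes) [20.33  2.54  4.57]
```

```bash
J="python3 -m jog"
python3 -m jog '[[0,0,0,-0.0146,0.0057,-0.0293,-1],[0,0,0,-0.0146,0.0057,-0.0293,-1],[0,0,0,-0.0146,0.0057,-0.0293,-1],[0,0,0,-0.0146,0.0057,-0.0293,-1]]' 60 >/dev/null
python3 -m jog '[[0,0,0,-0.0146,0.0057,-0.0293,-1],[0,0,0,-0.0146,0.0057,-0.0293,-1],[0,0,0,-0.0146,0.0057,-0.0293,-1],[0,0,0,-0.0146,0.0057,-0.0293,-1]]'
for i in 1 2 3 4; do python3 -m jog '[[0.97,0.12,0.22,0,0,0,-1],[0.97,0.12,0.22,0,0,0,-1],[0.97,0.12,0.22,0,0,0,-1],[0.97,0.12,0.22,0,0,0,-1],[0.97,0.12,0.22,0,0,0,-1]]' >/dev/null; done
python3 -m jog '[[0.9,0.1,0.2,0,0,0,-1],[0,0,0,0,0,0,-1],[0,0,0,0,0,0,-1]]'
python3 - <<'E'
from h import *
s=sense();c=[.5426,-.31];phi=np.arctan2(c[1],c[0])
p,R=grasp_bench(c,.085,phi)
plan(s["ee_pos"],s["eef_rot"],p,R)
W=get_image("wrist");pr=cam("wrist")
for c2,z in((c,.085),):
    q=proj("wrist",ring(np.array([*c2,z]),[0,0,1],.075),pr)
    for a in q: cv2.circle(W,tuple(np.int32(a.round())),0,(0,0,255),-1)
    q=proj("wrist",ring(np.array([*c2,z]),[0,0,1],.0658),pr)
    for a in q: cv2.circle(W,tuple(np.int32(a.round())),0,(255,0,0),-1)
cv2.imwrite("pics/w1.png",cv2.resize(W,(800,600)))
E
```

```text
time: 0.87
ee_pos: [0.1813, -0.5717, 0.2313]
eef_rot: [[0.491, 0.807, 0.328], [0.871, -0.454, -0.187], [-0.002, 0.378, -0.926]]
contact_force: [0.4, 0.7, -0.2]
grip_width: 0.0854
finger_force: 0.0
time: 2.78
ee_pos: [0.4527, -0.2587, 0.1641]
eef_rot: [[0.493, 0.807, 0.326], [0.87, -0.457, -0.185], [-0.001, 0.375, -0.927]]
contact_force: [-0.8, -0.7, -0.5]
grip_width: 0.0855
finger_force: 0.0
turn deg [-0.   -0.03  0.17]  fraction [-0.     -0.0002  0.001 ]  shift fraction (new axes) [0.   0.05 3.99]
```

View pics/w1.png

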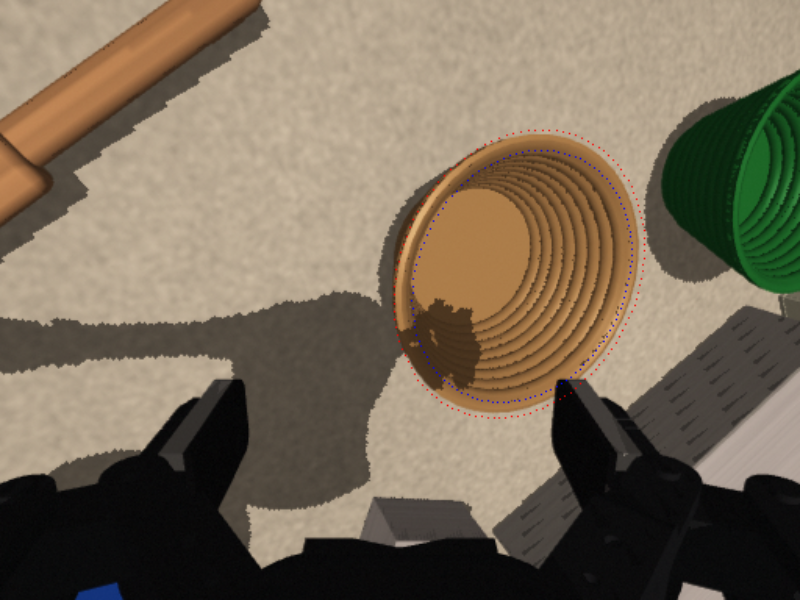

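```bash
python3 -m jog '[[0,0,0.8,0,0,0,-1],[0,0,0.8,0,0,0,-1],[0,0,0.8,0,0,0,-1],[0,0.05,0.8,0,0,0,-1],[0,0,0.79,0,0,0,-1]]'
python3 -m jog '[[0,0,0,0,0,0,0.3],[0,0,0,0,0,0,1],[0,0,0,0,0,0,1],[0,0,0,0,0,0,1],[0,0,0,0,0,0,1]]' 50
python3 -m jog '[[0,0,0,0,0,0,1],[0,0,0,0,0,0,1],[0,0,0,0,0,0,1],[0,0,0,0,0,0,1],[0,0,0,0,0,0,1]]' 50
python3 - <<'E'
from h import *
cv2.imwrite("pics/w2.png",cv2.resize(get_image("wrist"),(640,480)))
E
```

```text
time: 3.25
ee_pos: [0.4789, -0.2762, 0.0907]
eef_rot: [[0.497, 0.804, 0.326], [0.868, -0.46, -0.187], [-0.001, 0.376, -0.927]]
contact_force: [0.8, 0.0, 0.3]
grip_width: 0.0857
finger_force: 0.0
time: 3.67
ee_pos: [0.4797, -0.2752, 0.0926]
eef_rot: [[0.496, 0.804, 0.328], [0.869, -0.459, -0.188], [-0.0, 0.378, -0.926]]
contact_force: [0.1, -0.4, -0.7]
grip_width: 0.0255
finger_force: 0.0
time: 4.08
ee_pos: [0.4794, -0.2747, 0.0911]
eef_rot: [[0.495, 0.805, 0.326], [0.869, -0.459, -0.186], [-0.0, 0.376, -0.927]]
contact_force: [-0.6, 0.1, -1.2]
grip_width: -0.0003
finger_force: 0.0
```

View pics/w2.png

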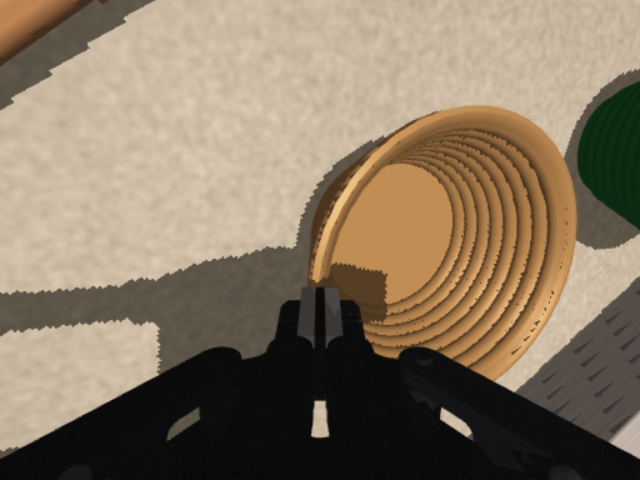

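Run:
```python
from h import *
s=sense();R=s["eef_rot"];p=s["ee_pos"]
for d in(-.02,0,.006,.012,.025,.038): print(d,(p+R[:,2]*d).round(4),(proj("wrist",(p+R[:,2]*d)[None])*1.25).round(0))
c=[.5426,-.31]
q=proj("wrist",ring(np.array([*c,.085]),[0,0,1],.0704))*1.25
i=q[:,0].argmin();print("leftmost rim",q[i]); 
o=np.array(c)/np.hypot(*c);print("grasp rim pt",proj("wrist",np.array([[c[0]-o[0]*.0704,c[1]-o[1]*.0704,.085]]))*1.25)
W=camera_params("wrist")["world_from_camera"];print("cam in tool",R.T@(W[:3,3]-p),(R.T@W[:3,:3]).round(2))
```

```text
-0.02 [ 0.4729 -0.2709  0.1095] [[321. 339.]]
0 [ 0.4794 -0.2747  0.091 ] [[321. 311.]]
0.006 [ 0.4814 -0.2758  0.0854] [[321. 303.]]
0.012 [ 0.4833 -0.2769  0.0799] [[321. 297.]]
0.025 [ 0.4876 -0.2793  0.0678] [[321. 284.]]
0.038 [ 0.4918 -0.2817  0.0558] [[321. 272.]]
leftmost rim [320.08925781 304.27715741]
grasp rim pt [[320.07214386 301.60913491]]
cam in tool [ 0.07398469 -0.0006452  -0.14224577] [[ 0.   -0.96 -0.29]
 [ 1.    0.    0.  ]
 [ 0.   -0.29  0.96]]
```

Run:
```python
from h import *
W=get_image("wrist");pr=cam("wrist")
W=cv2.resize(W[70:310,230:480],None,fx=2.4,fy=2.4,interpolation=cv2.INTER_CUBIC)
for r,col in((.075,(0,0,255)),(.0658,(255,0,0))):
    for a in proj("wrist",ring(np.array([.5426,-.31,.085]),[0,0,1],r),pr): cv2.circle(W,tuple(np.int32((a-[230,70])*2.4)),1,col,-1)
cv2.imwrite("pics/w3.png",W)
```

```text
(no output)
```

View pics/w3.png

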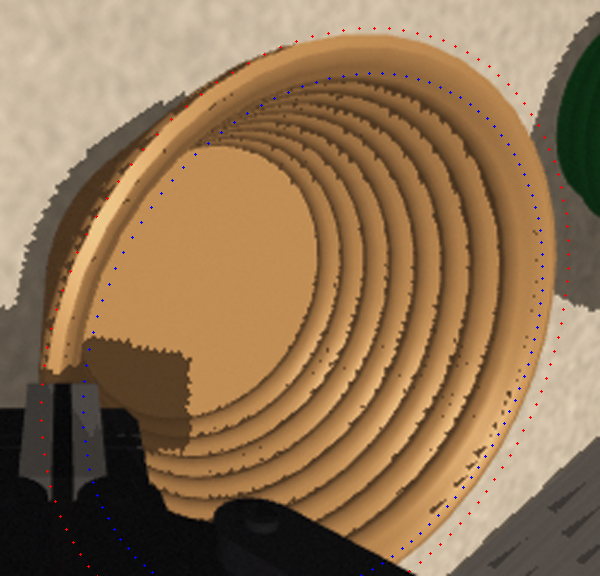

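Run:
```python
from h import *
s=sense();R=s["eef_rot"];p=s["ee_pos"]
for x in(0,.005,.011):
  print(x,[(d,proj("wrist",(p+R@[x,0,d])[None]).round(1)[0].tolist()) for d in(-.01,0,.006,.012,.025)])
print("finger edges px: tip row",383/2.4+70,"cols",20/2.4+230,105/2.4+230)
```

```text
0 [(-0.01, [256.9, 259.1]), (0, [256.8, 248.5]), (0.006, [256.8, 242.7]), (0.012, [256.8, 237.4]), (0.025, [256.7, 226.9])]
0.005 [(-0.01, [256.9, 248.9]), (0, [256.9, 238.8]), (0.006, [256.8, 233.4]), (0.012, [256.8, 228.3]), (0.025, [256.7, 218.4])]
0.011 [(-0.01, [257.0, 236.4]), (0, [256.9, 227.0]), (0.006, [256.8, 222.0]), (0.012, [256.8, 217.2]), (0.025, [256.7, 208.0])]
finger edges px: tip row 229.58333333333334 cols 238.33333333333334 273.75
```

```bash
python3 -m jog '[[0,0,0,0,0,0,-1],[0,0,0,0,0,0,-1],[0,0,0,0,0,0,-1],[0,0,0,0,0,0,-1],[0,0,0,0,0,0,-1]]' >/dev/null
python3 -m jog '[[0,0,0,0,0,0,-1],[0,0,0,0,0,0,-1],[0,0,0.3,0,0,0,-1],[0,0,0.4,0,0,0,-1],[0,0,0.4,0,0,0,-1]]'
python3 -m jog '[[0,0,0,0,0,0,1],[0,0,0,0,0,0,1],[0,0,0,0,0,0,1],[0,0,0,0,0,0,1],[0,0,0,0,0,0,1]]' 50
python3 -m jog '[[0,0,0,0,0,0,1],[0,0,0,0,0,0,1],[0,0,0,0,0,0,1],[0,0,0,0,0,0,1],[0,0,0,0,0,0,1]]' 50
python3 - <<'E'
from h import *
W=get_image("wrist")
W=cv2.resize(W[70:310,230:480],None,fx=2.4,fy=2.4,interpolation=cv2.INTER_CUBIC)
cv2.imwrite("pics/w4.png",W)
E
```

```text
time: 5.02
ee_pos: [0.4868, -0.2789, 0.0698]
eef_rot: [[0.495, 0.805, 0.326], [0.869, -0.459, -0.186], [-0.0, 0.376, -0.927]]
contact_force: [0.1, 0.4, 0.4]
grip_width: 0.0855
finger_force: 0.0
time: 5.43
ee_pos: [0.4868, -0.2789, 0.0711]
eef_rot: [[0.495, 0.805, 0.327], [0.869, -0.459, -0.187], [-0.0, 0.376, -0.927]]
contact_force: [0.2, 0.2, 0.5]
grip_width: 0.0254
finger_force: 0.0
time: 5.85
ee_pos: [0.4866, -0.2788, 0.0709]
eef_rot: [[0.495, 0.805, 0.326], [0.869, -0.459, -0.186], [-0.0, 0.376, -0.927]]
contact_force: [-1.0, 1.5, 1.4]
grip_width: 0.0071
finger_force: 48.7
```

View pics/w4.png

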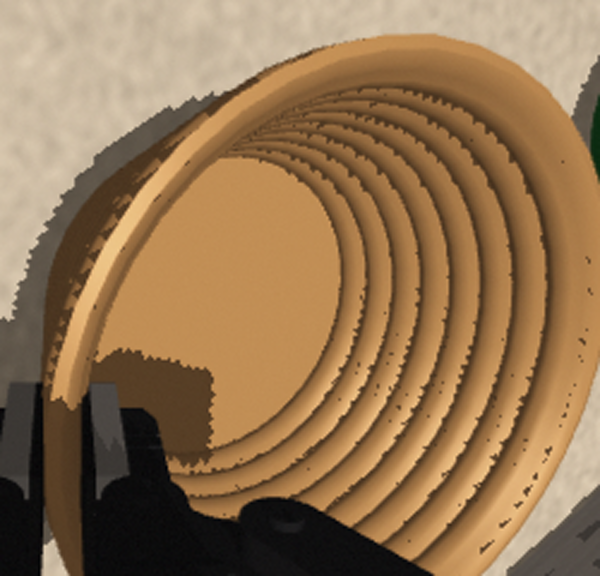

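```bash
python3 -m jog '[[0,0.2,-0.5,0,0,0,1],[0,0.38,-0.93,0,0,0,1],[0,0.38,-0.93,0,0,0,1],[0,0.38,-0.93,0,0,0,1],[0,0.38,-0.93,0,0,0,1]]' >/dev/null
python3 -m jog '[[0,0.38,-0.93,0,0,0,1],[0,0.38,-0.93,0,0,0,1],[0,0,0,0,0,0,1],[0,0,0,0,0,0,1]]'
python3 - <<'E'
from h import *
s=sense();R=s["eef_rot"];p=s["ee_pos"]
cb=np.array([.5426,-.31,0]);ct=np.array([.5765,-.005,0]);dphi=np.arctan2(ct[1],ct[0])-np.arctan2(cb[1],cb[0])
Z=Ro.from_euler('z',dphi).as_matrix()
g=np.array([.4866,-.2788,.0709])  # TCP at grasp
p1=ct+Z@(g-cb);p1[2]=p[2];print(p1)
plan(p,R,p1,Z@R)
E
```

```text
time: 6.65
ee_pos: [0.4872, -0.2791, 0.2032]
eef_rot: [[0.495, 0.805, 0.328], [0.869, -0.459, -0.187], [-0.0, 0.377, -0.926]]
contact_force: [0.8, 0.8, -1.8]
grip_width: 0.0071
finger_force: 48.1
[ 0.51239523 -0.00513355  0.20318899]
turn deg [-1.000e-02  1.103e+01 -2.708e+01]  fraction [-1.000e-04  6.130e-02 -1.505e-01]  shift fraction (new axes) [13.71  1.07  0.43]
```

```bash
for i in 1 2; do python3 -m jog '[[0,0,0,0,0.0102,-0.0251,1],[0,0,0,0,0.0102,-0.0251,1],[0,0,0,0,0.0102,-0.0251,1]]' >/dev/null; done
for i in 1 2; do python3 -m jog '[[0.98,0.08,0.03,0,0,0,1],[0.98,0.08,0.03,0,0,0,1],[0.98,0.08,0.03,0,0,0,1],[0.98,0.08,0.03,0,0,0,1],[0.98,0.08,0.03,0,0,0,1]]' >/dev/null; done
python3 -m jog '[[0.98,0.08,0.03,0,0,0,1],[0.98,0.08,0.03,0,0,0,1],[0.98,0.08,0.03,0,0,0,1],[0.98,0.08,0.03,0,0,0,1],[0,0,0,0,0,0,1]]' >/dev/null
python3 -m jog '[[0,0,0,0,0,0,1],[0,0,0,0,0,0,1]]'
python3 - <<'E'
from h import *
s=sense();R=s["eef_rot"];p=s["ee_pos"]
T=[]
zr=p[2]+.0141
for n,u,v,f in(("wrist",256,192,1),("top",259,175,6),("scene",247,185,6)):
    I=get_image(n);pr=cam(n)
    if f==6: I=cv2.resize(I[v-32:v+32,u-42:u+43],None,fx=f,fy=f,interpolation=cv2.INTER_CUBIC)
    I=cv2.convertScaleAbs(I,alpha=1.3)
    for c,z,col in((( .5765,-.005),zr,(0,0,255)),((.5765,-.005),.103,(0,255,0))):
      for a in proj(n,ring(np.array([*c,z]),[0,0,1],.075),pr):
        a=a if f==1 else (a-[u-42,v-32]+.5)*f-.5
        cv2.circle(I,tuple(np.int32(a.round())),0,col,-1)
    T.append(I)
cv=np.zeros((600,800,3),np.uint8)
w=cv2.resize(T[0],(400,300));cv[:300,:400]=w
t=cv2.resize(T[1],(400,300));cv[:300,400:]=t
t=cv2.resize(T[2],(400,300));cv[300:,400:]=t
cv2.imwrite("pics/m2.png",cv)
E
```

```text
time: 8.57
ee_pos: [0.5123, -0.005, 0.2009]
eef_rot: [[0.007, 0.928, 0.373], [1.0, -0.007, -0.003], [-0.0, 0.373, -0.928]]
contact_force: [-0.1, 0.2, -1.4]
grip_width: 0.0067
finger_force: 48.3
```

View pics/m2.png

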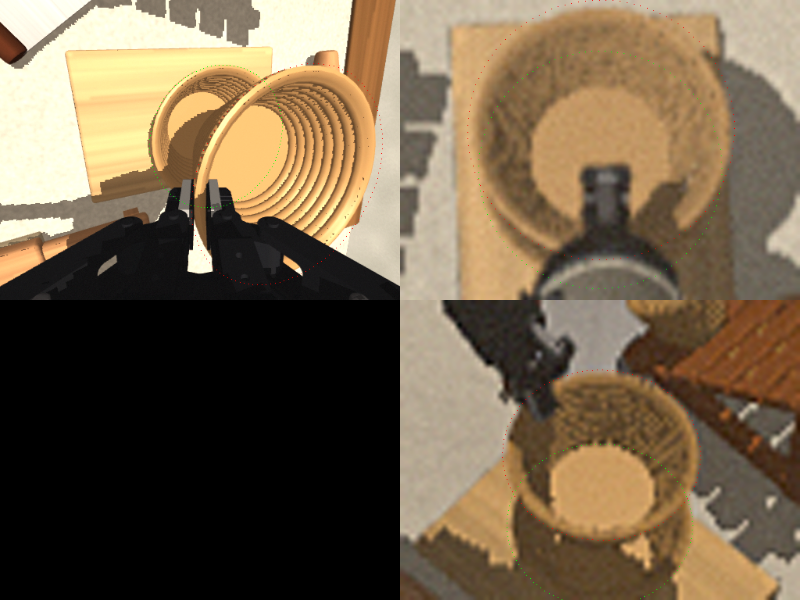

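```bash
python3 -m jog '[[0,-0.2,0.5,0,0,0,1],[0,-0.3,0.74,0,0,0,1],[0,-0.3,0.74,0,0,0,1],[0,-0.3,0.74,0,0,0,1],[0,0,0,0,0,0,1]]'
python3 -m jog '[[0,-0.15,0.37,0,0,0,1],[0,-0.15,0.37,0,0,0,1],[0,-0.09,0.23,0,0,0,1],[0,0,0,0,0,0,1],[0,0,0,0,0,0,1]]'
```

```text
time: 9.13
ee_pos: [0.5108, -0.0051, 0.1385]
eef_rot: [[0.009, 0.93, 0.368], [1.0, -0.008, -0.002], [0.001, 0.368, -0.93]]
contact_force: [1.1, 0.2, -1.9]
grip_width: 0.0067
finger_force: 48.3
time: 9.55
ee_pos: [0.513, -0.0047, 0.1231]
eef_rot: [[0.008, 0.927, 0.376], [1.0, -0.007, -0.003], [0.0, 0.376, -0.927]]
contact_force: [0.6, -0.9, -0.7]
grip_width: 0.0072
finger_force: 48.3
```

```bash
python3 -m jog '[[0,-0.04,0.1,0,0,0,1],[0,-0.04,0.1,0,0,0,1],[0,0,0,0,0,0,1],[0,0,0,0,0,0,1]]'
python3 -m jog '[[0,-0.04,0.1,0,0,0,1],[0,0,0,0,0,0,1],[0,0,0,0,0,0,1]]'
```

```text
time: 9.88
ee_pos: [0.513, -0.0047, 0.1188]
eef_rot: [[0.007, 0.927, 0.376], [1.0, -0.007, -0.003], [0.0, 0.376, -0.927]]
contact_force: [-0.2, 0.2, -1.9]
grip_width: 0.0064
finger_force: 48.2
time: 10.13
ee_pos: [0.5129, -0.0047, 0.1164]
eef_rot: [[0.008, 0.927, 0.375], [1.0, -0.007, -0.003], [0.0, 0.375, -0.927]]
contact_force: [-0.3, -0.5, -1.5]
grip_width: 0.007
finger_force: 48.3
```

```bash
python3 -m jog '[[0,0,0,0,0,0,0.6],[0,0,0,0,0,0,0.6],[0,0,0,0,0,0,0.6]]'
python3 -m jog '[[0,0,-0.3,0,0,0,0.6],[0,0,-0.7,0,0,0,0.6],[0,0,-1,0,0,0,-1],[0,0,-1,0,0,0,-1],[0,0,-1,0,0,0,-1]]'
python3 -m jog '[[0,0,-1,0,0,0,-1],[0,0,-1,0,0,0,-1],[0,0,0,0,0,0,-1],[0,0,0,0,0,0,-1]]'
python3 - <<'E'
from h import *
for n in("top","scene","wrist"): cv2.imwrite(f"pics/b_{n}.png",get_image(n))
T=[]
for n,u,v in(("top",259,178),("scene",247,190)):
    I=cv2.imread(f"pics/b_{n}.png");I=cv2.resize(I[v-37:v+38,u-33:u+33],(396,450),interpolation=cv2.INTER_CUBIC);I=cv2.convertScaleAbs(I,alpha=1.4)
    for z,col in((.128,(0,0,255)),(.103,(0,255,0))):
      for a in proj(n,ring(np.array([.5762,-.0053,z]),[0,0,1],.0728,240)): cv2.circle(I,tuple(np.int32(((a-[u-33,v-37]+.5)*6-.5).round())),0,col,-1)
    T.append(I)
cv2.imwrite("pics/m3.png",np.hstack(T))
E
```

```text
time: 10.38
ee_pos: [0.5133, -0.0047, 0.1173]
eef_rot: [[0.008, 0.926, 0.377], [1.0, -0.007, -0.003], [0.0, 0.377, -0.926]]
contact_force: [0.5, 0.2, -0.4]
grip_width: 0.0171
finger_force: 0.0
time: 10.8
ee_pos: [0.4825, -0.0045, 0.1922]
eef_rot: [[0.008, 0.927, 0.376], [1.0, -0.007, -0.003], [0.0, 0.376, -0.927]]
contact_force: [-0.3, -1.1, -0.1]
grip_width: 0.0529
finger_force: 0.0
time: 11.13
ee_pos: [0.4683, -0.0045, 0.2298]
eef_rot: [[0.008, 0.925, 0.379], [1.0, -0.007, -0.003], [-0.0, 0.379, -0.925]]
contact_force: [0.4, -0.4, 0.7]
grip_width: 0.0854
finger_force: 0.0
```

View pics/m3.png

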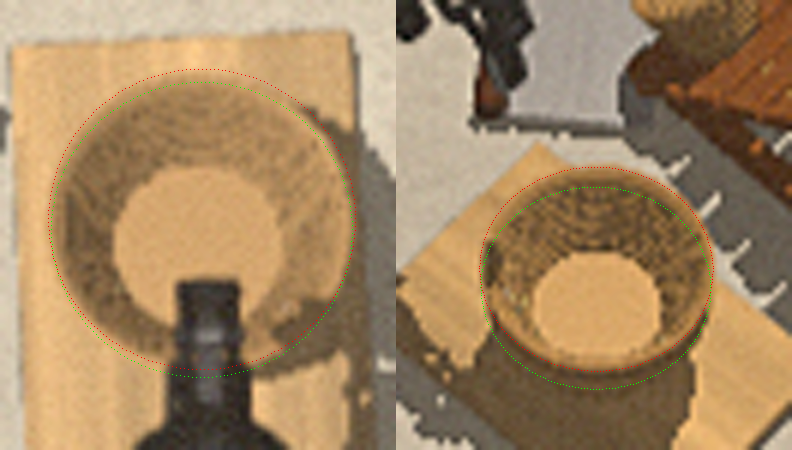

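```bash
cat >> h.py <<'E'
def rackaxes(y,t=38):
    S,C=np.sin(np.radians(t)),np.cos(np.radians(t));o=np.array([np.cos(y),np.sin(y),0]);u=np.array([0,0,1.])
    return -S*o+C*u, C*o+S*u      # axis, high-side radial
E
python3 - <<'E'
from h import *
def nat(px,b):return (px+.5)/4-.5+b
def ext(n,P):
    q=proj(n,P);return np.array([q[:,0].min(),q[:,0].max(),q[:,1].min(),q[:,1].max()])
ot=np.array([nat(21,90),nat(234,90),nat(54,181),nat(241,181)]);os=[nat(61,260),nat(192,260),nat(83,91)]
y0=np.radians(-1.83)
def f(p):
    R=ring(p[:3],rackaxes(y0)[0],.0728);return np.r_[ext("top",R)-ot,ext("scene",R)[:3]-os]
r=least_squares(f,[.46,.38,.136]);print(r.x.round(4),r.fun.round(2))
a,rh=rackaxes(y0);c=r.x
R=frame(*[C*rh-S*a, -C*a-S*rh][:2]);print(R)
rim=c+.0704*rh;g=rim+R[:,2]*.015;print("grasp TCP",g)
s=sense();plan(s["ee_pos"],s["eef_rot"],g-R[:,2]*.10,R);print(g-R[:,2]*.10)
E
```

```text
[0.4631 0.377  0.1415] [-0.2  -0.09  0.69 -1.07 -0.38 -0.27 -0.  ]
[[ 0.0319341   0.96077143  0.27549677]
 [ 0.99948998 -0.03069702 -0.00880223]
 [ 0.          0.27563736 -0.9612617 ]]
grasp TCP [0.52271272 0.37505315 0.1704591 ]
turn deg [ 5.93 -0.48  1.31]  fraction [ 0.0329 -0.0027  0.0073]  shift fraction (new axes) [19.05  1.29 -1.73]
[0.49516304 0.37593337 0.26658527]
```

```bash
python3 -m jog '[[0,0,-0.9,0.0165,-0.0013,0.0036,-1],[0,0,-0.9,0.0165,-0.0013,0.0036,-1],[0.9,0,-0.2,0,0,0,-1],[1,0.1,0,0,0,0,-1],[1,0.1,0,0,0,0,-1]]' >/dev/null
for i in 1 2 3; do python3 -m jog '[[1,0.07,0,0,0,0,-1],[1,0.07,0,0,0,0,-1],[1,0.07,0,0,0,0,-1],[1,0.07,0,0,0,0,-1],[1,0.07,0,0,0,0,-1]]' >/dev/null; done
python3 -m jog '[[1,0,0,0,0,0,-1],[0,0,0,0,0,0,-1],[0,0,0,0,0,0,-1]]'
python3 - <<'E'
from h import *
I=get_image("wrist");pr=cam("wrist");a,rh=rackaxes(np.radians(-1.83))
I=cv2.resize(I,(800,600),interpolation=cv2.INTER_CUBIC)
for z,col in((.1415,(0,0,255)),(.136,(255,0,0))):
  for q in proj("wrist",ring(np.array([.4631,.377,z]),a,.0728,200),pr): cv2.circle(I,tuple(np.int32((q+.5)/.64-.5)),1,col,-1)
cv2.imwrite("pics/w5.png",I)
E
```

```text
time: 13.2
ee_pos: [0.4898, 0.3735, 0.2697]
eef_rot: [[0.03, 0.961, 0.275], [1.0, -0.028, -0.011], [-0.003, 0.275, -0.961]]
contact_force: [0.0, -0.4, 0.2]
grip_width: 0.0857
finger_force: 0.0
```

View pics/w5.png

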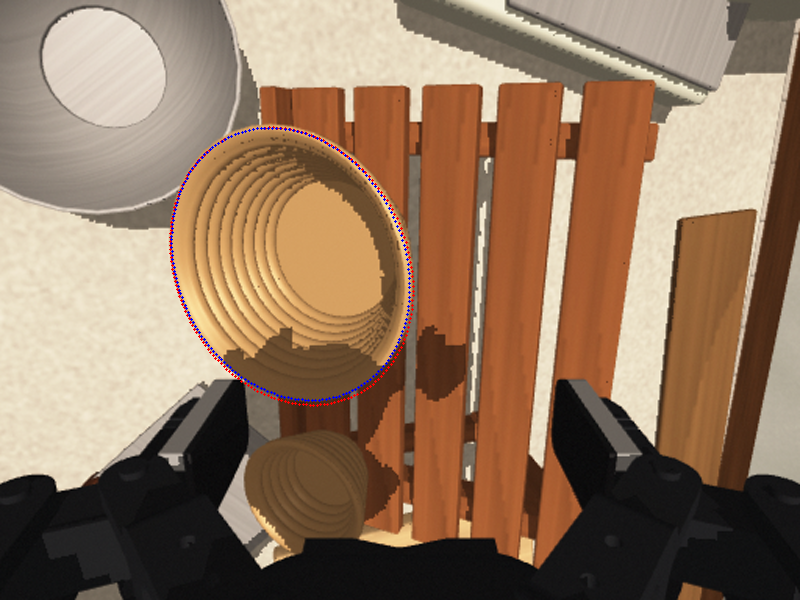

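```bash
python3 -m jog '[[0.14,0.15,0.6,0,0,0,-1],[0,0,0.8,0,0,0,-1],[0,0,0.8,0,0,0,-1],[0,0,0.8,0,0,0,-1],[0,0,0.8,0,0,0,-1]]'
python3 -m jog '[[0,0,0.6,0,0,0,-1],[0,0,0.6,0,0,0,-1],[0,0,0.4,0,0,0,-1],[0,0,0,0,0,0,-1],[0,0,0,0,0,0,-1]]'
python3 -m jog '[[0,0,0,0,0,0,1],[0,0,0,0,0,0,1],[0,0,0,0,0,0,1],[0,0,0,0,0,0,1],[0,0,0,0,0,0,1]]' 50
python3 -m jog '[[0,0,0,0,0,0,1],[0,0,0,0,0,0,1],[0,0,0,0,0,0,1],[0,0,0,0,0,0,1],[0,0,0,0,0,0,1]]'
```

```text
time: 13.67
ee_pos: [0.5148, 0.3738, 0.1984]
eef_rot: [[0.033, 0.96, 0.277], [0.999, -0.031, -0.01], [-0.0, 0.277, -0.961]]
contact_force: [-0.6, -0.6, -0.0]
grip_width: 0.0854
finger_force: 0.0
time: 14.08
ee_pos: [0.5231, 0.3744, 0.1691]
eef_rot: [[0.032, 0.96, 0.277], [0.999, -0.031, -0.009], [-0.0, 0.277, -0.961]]
contact_force: [-0.6, 0.1, 0.0]
grip_width: 0.0855
finger_force: 0.0
time: 14.5
ee_pos: [0.5231, 0.3748, 0.1699]
eef_rot: [[0.031, 0.96, 0.278], [1.0, -0.03, -0.008], [0.0, 0.278, -0.961]]
contact_force: [-1.1, -0.9, 0.7]
grip_width: 0.0255
finger_force: 0.0
time: 14.92
ee_pos: [0.5225, 0.3749, 0.1695]
eef_rot: [[0.031, 0.96, 0.277], [1.0, -0.03, -0.008], [0.0, 0.277, -0.961]]
contact_force: [-5.6, 0.5, 2.8]
grip_width: 0.0066
finger_force: 49.2
```

```bash
python3 -m jog '[[0,0.2,-0.7,0,0,0,1],[0,0.28,-0.96,0,0,0,1],[0,0.28,-0.96,0,0,0,1],[0,0.28,-0.96,0,0,0,1],[0,0.28,-0.96,0,0,0,1]]' >/dev/null
python3 -m jog '[[0,0.28,-0.96,0,0,0,1],[0,0.28,-0.96,0,0,0,1],[0,0,0,0,0,0,1],[0,0,0,0,0,0,1]]'
python3 - <<'E'
from h import *
s=sense();R=s["eef_rot"];p=s["ee_pos"]
a,rh=rackaxes(np.radians(-1.83))
g=np.array([.5228,.3749,.1693]);G=Ro.from_matrix(np.array([[.031,.96,.277],[1,-.03,-.008],[0,.277,-.961]])).as_matrix()
at=G.T@a; ct=G.T@(np.array([.4631,.377,.137])-g)   # in tool
np.savez("held.npz",at=at,ct=ct)
aw=R@at;ax=np.cross(aw,[0,0,1]);Q=Ro.from_rotvec(ax/np.linalg.norm(ax)*np.arcsin(np.linalg.norm(ax))).as_matrix()
R1=Q@R;print(R1.round(3),at.round(3))
ps=np.array([.5762,-.0053,.128+.025+.09])-R1@ct;print(ps)
plan(p,R,ps,R1)
E
```

```text
time: 15.67
ee_pos: [0.524, 0.3747, 0.3047]
eef_rot: [[0.032, 0.96, 0.28], [0.999, -0.031, -0.008], [0.001, 0.28, -0.96]]
contact_force: [-0.1, 0.6, -2.5]
grip_width: 0.0062
finger_force: 48.4
[[ 0.033  0.927 -0.373]
 [ 0.999 -0.03   0.013]
 [ 0.001 -0.373 -0.928]] [ 0.001 -0.373 -0.928]
[ 0.6431156  -0.0077171   0.23167522]
turn deg [ 3.816e+01 -2.000e-02  4.000e-02]  fraction [ 2.12e-01 -1.00e-04  2.00e-04]  shift fraction (new axes) [-18.92   7.46   0.92]
```

```bash
python3 -m jog '[[0,0,0,0.0303,0,0,1],[0,0,0,0.0303,0,0,1],[0,0,0,0.0303,0,0,1],[0,0,0,0.0303,0,0,1]]' >/dev/null
python3 -m jog '[[0,0,0,0.0303,0,0,1],[0,0,0,0.0303,0,0,1],[0,0,0,0.0302,0,0,1],[0,0,0,0,0,0,1]]'
for i in 1 2 3; do python3 -m jog '[[-0.95,0.37,0.05,0,0,0,1],[-0.95,0.37,0.05,0,0,0,1],[-0.95,0.37,0.05,0,0,0,1],[-0.95,0.37,0.05,0,0,0,1],[-0.95,0.37,0.05,0,0,0,1]]' >/dev/null;done
python3 -m jog '[[-0.95,0.37,0.05,0,0,0,1],[-0.95,0.37,0.05,0,0,0,1],[-0.95,0.37,0.05,0,0,0,1],[-0.95,0.37,0.05,0,0,0,1],[0,0,0,0,0,0,1]]' >/dev/null
python3 -m jog '[[0,0,0,0,0,0,1],[0,0,0,0,0,0,1]]'
cat > chk.py <<'E'
from h import *
h=np.load("held.npz");s=sense();R=s["eef_rot"];p=s["ee_pos"]
a=R@h["at"];c=p+R@h["ct"];print("rim",c.round(4),"tilt",np.degrees(np.arccos(a[2])).round(2),"axis",a.round(3))
Q=Ro.align_vectors([[0,0,1]],[a])[0].as_matrix();R1=Q@R
plan(p,R,np.array([.5762,-.0053,.153+.03])-R1@h["ct"],R1)
E
python3 chk.py
```

```text
time: 16.33
ee_pos: [0.5262, 0.3737, 0.2938]
eef_rot: [[0.036, 0.92, -0.389], [0.999, -0.036, 0.007], [-0.007, -0.389, -0.921]]
contact_force: [1.4, -0.4, -5.2]
grip_width: 0.0064
finger_force: 48.5
time: 18.17
ee_pos: [0.6347, 0.0105, 0.2334]
eef_rot: [[0.031, 0.927, -0.374], [1.0, -0.029, 0.011], [-0.001, -0.374, -0.927]]
contact_force: [-0.3, 0.0, -0.9]
grip_width: 0.006
finger_force: 48.6
rim [0.5678 0.0128 0.2448] tilt 0.1 axis [0.001 0.001 1.   ]
turn deg [-0.06  0.07 -0.03]  fraction [-0.0004  0.0004 -0.0002]  shift fraction (new axes) [-0.89  1.57  2.7 ]
```

```bash
python3 -m jog '[[-0.45,0.2,-0.08,0,0,0,1],[-0.44,0.19,-0.08,0,0,0,1],[0,0,0,0,0,0,1],[0,0,0,0,0,0,1]]' >/dev/null
python3 -m jog '[[0,0.3,0.74,0,0,0,1],[0,0.3,0.74,0,0,0,1],[0,0.3,0.74,0,0,0,1],[0,0,0,0,0,0,1],[0,0,0,0,0,0,1]]'
python3 chk.py
python3 - <<'E'
from h import *
for n in("top","scene","wrist"): cv2.imwrite(f"pics/c_{n}.png",get_image(n))
# gradient score of the rim's outer silhouette against held-ring centre, in top + scene
h=np.load("held.npz");s=sense();c0=s["ee_pos"]+s["eef_rot"]@h["ct"]
G={}
for n in("top","scene"):
    g=cv2.GaussianBlur(cv2.imread(f"pics/c_{n}.png"),(0,0),.8).astype(np.float32);G[n]=(g,cam(n))
def samp(n,q): 
    g=G[n][0];return cv2.remap(g,np.float32(q[:,0])[:,None],np.float32(q[:,1])[:,None],1)[:,0]
for n in G:
  best=[]
  for dx in np.arange(-8,8.1,1):
    for dy in np.arange(-8,8.1,1):
      c=c0+[dx/1e3,dy/1e3,0]
      d=np.abs(samp(n,proj(n,ring(c,[0,0,1],.0765),G[n][1]))-samp(n,proj(n,ring(c,[0,0,1],.0695),G[n][1]))).sum(1)
      best.append((np.mean(np.minimum(d,90)),dx,dy))
  print(n,sorted(best)[-4:])
E
```

```text
time: 18.92
ee_pos: [0.6424, -0.0079, 0.1847]
eef_rot: [[0.031, 0.925, -0.378], [1.0, -0.029, 0.012], [0.0, -0.378, -0.926]]
contact_force: [0.2, -0.1, -0.7]
grip_width: 0.0065
finger_force: 48.6
rim [ 0.5756 -0.0056  0.1963] tilt 0.29 axis [0.005 0.001 1.   ]
turn deg [-0.29  0.04 -0.02]  fraction [-0.0016  0.0002 -0.0001]  shift fraction (new axes) [0.02 0.27 0.59]
top [(np.float32(21.605347), np.float64(8.0), np.float64(1.0)), (np.float32(21.810572), np.float64(8.0), np.float64(4.0)), (np.float32(22.097046), np.float64(8.0), np.float64(2.0)), (np.float32(22.204102), np.float64(8.0), np.float64(3.0))]
scene [(np.float32(52.387062), np.float64(2.0), np.float64(4.0)), (np.float32(52.620327), np.float64(0.0), np.float64(4.0)), (np.float32(52.69186), np.float64(1.0), np.float64(5.0)), (np.float32(52.892235), np.float64(1.0), np.float64(4.0))]
```

```bash
cat > edge.py <<'E'
from h import *
def fit(f,n,c0,it=6,lim=.008):
    g=cv2.GaussianBlur(cv2.imread(f),(0,0),.7).astype(np.float32);pr=cam(n);c=np.array(c0,float);N=120
    rr=np.arange(.062,.088,.0005)
    for k in range(it):
        P=np.array([proj(n,ring(c,[0,0,1],r,N),pr) for r in rr])      # r,N,2
        v=cv2.remap(g,np.float32(P[...,0]),np.float32(P[...,1]),1)
        d=np.abs(v[4:]-v[:-4]).sum(2);rc=rr[2:-2]
        w=np.abs(rc-.0728)<(lim if k<2 else .005);d=d*w[:,None]
        i=d.argmax(0);m=d.max(0);ok=m>40
        t=np.linspace(0,2*np.pi,N);R0=ring(np.zeros(3),[0,0,1],1,N)
        A=np.c_[R0[:,:2],np.ones(N)][ok];b=(rc[i]-.0728)[ok]
        s=least_squares(lambda x:A@x-b,[0,0,0],loss="soft_l1",f_scale=.001).x
        c[:2]+=s[:2]
    print(f,n,ok.sum(),c.round(4),"dr",s[2].round(4))
E
python3 - <<'E'
from edge import *
for n in("top","scene"):
    fit(f"pics/raw_{n}.png",n,[.5762,-.0053,.103]);fit(f"pics/raw_{n}.png",n,[.542,-.31,.085])
    fit(f"pics/b_{n}.png",n,[.5762,-.0053,.128])
    fit(f"pics/c_{n}.png",n,[.5756,-.0056,.1963])
E
```

```text
pics/raw_top.png top 18 [ 0.5732 -0.0123  0.103 ] dr 0.0028
pics/raw_top.png top 16 [ 0.5411 -0.3117  0.085 ] dr -0.0017
pics/b_top.png top 14 [ 0.5762 -0.0055  0.128 ] dr -0.0015
pics/c_top.png top 0 [ 0.5756 -0.0056  0.1963] dr 0.0
pics/raw_scene.png scene 0 [ 0.5762 -0.0053  0.103 ] dr 0.0
pics/raw_scene.png scene 6 [ 0.5457 -0.3144  0.085 ] dr 0.0031
pics/b_scene.png scene 18 [ 0.584  -0.0112  0.128 ] dr 0.0009
pics/c_scene.png scene 43 [0.5722 0.0036 0.1963] dr 0.0007
```

```bash
python3 -m jog '[[0,0.24,0.5,-0.0016,0,0,1],[0,0.2,0.5,0,0,0,1],[0,0.15,0.37,0,0,0,1],[0,0,0,0,0,0,1],[0,0,0,0,0,0,1]]'
python3 chk.py
python3 -m jog '[[0,0.04,0.1,0,0,0,1],[0,0.02,0.05,0,0,0,1],[0,0,0,0,0,0,1],[0,0,0,0,0,0,1]]'
python3 chk.py
```

```text
time: 19.48
ee_pos: [0.6433, -0.0082, 0.155]
eef_rot: [[0.032, 0.928, -0.372], [0.999, -0.029, 0.012], [0.0, -0.373, -0.928]]
contact_force: [-0.3, 1.2, -1.5]
grip_width: 0.0066
finger_force: 48.6
rim [ 0.5763 -0.0058  0.1663] tilt 0.06 axis [-0.001  0.001  1.   ]
turn deg [ 0.04  0.04 -0.02]  fraction [ 0.0002  0.0002 -0.0001]  shift fraction (new axes) [ 0.03 -0.32 -0.77]
time: 19.82
ee_pos: [0.6437, -0.0082, 0.1529]
eef_rot: [[0.032, 0.928, -0.37], [1.0, -0.029, 0.012], [-0.0, -0.37, -0.929]]
contact_force: [-0.4, 0.4, -1.9]
grip_width: 0.0065
finger_force: 48.6
rim [ 0.5768 -0.0058  0.164 ] tilt 0.19 axis [-0.003  0.001  1.   ]
turn deg [ 0.18  0.04 -0.02]  fraction [ 0.001   0.0002 -0.0001]  shift fraction (new axes) [ 0.03 -0.38 -0.86]
```

```bash
for i in 1 2; do python3 -m jog '[[0,0.03,0.07,0,0,0,1],[0,0.03,0.07,0,0,0,1],[0,0,0,0,0,0,1],[0,0,0,0,0,0,1]]' | grep -E "ee_pos|force"; done
python3 chk.py
```

```text
ee_pos: [0.6436, -0.0082, 0.1493]
contact_force: [0.3, -0.2, -1.0]
finger_force: 48.6
ee_pos: [0.6436, -0.0081, 0.1463]
contact_force: [-0.3, 0.5, -0.0]
finger_force: 48.8
rim [ 0.5767 -0.0058  0.1575] tilt 0.12 axis [-0.002  0.001  1.   ]
turn deg [ 0.11  0.04 -0.02]  fraction [ 0.0006  0.0002 -0.0001]  shift fraction (new axes) [ 0.03 -0.5  -1.17]
```

```bash
for i in 1 2; do python3 -m jog '[[0,0.03,0.07,0,0,0,1],[0,0,0,0,0,0,1],[0,0,0,0,0,0,1],[0,0,0,0,0,0,1]]' | grep -E "ee_pos|force"; done
```

```text
ee_pos: [0.6438, -0.0082, 0.145]
contact_force: [-1.1, 0.3, -0.7]
finger_force: 49.0
ee_pos: [0.6438, -0.0082, 0.1434]
contact_force: [-1.1, -0.0, -1.1]
finger_force: 49.0
```

```bash
python3 -m jog '[[0,0,0,0,0,0,0.6],[0,0,0,0,0,0,0.6],[0,0,0,0,0,0,0.6],[0,0,0,0,0,0,0.6]]'
python3 -m jog '[[0,0,-0.3,0,0,0,0.6],[0,0,-0.7,0,0,0,0.6],[0,0,-1,0,0,0,0.6],[0,0,-1,0,0,0,0.6],[0,0,-1,0,0,0,0.6]]'
python3 - <<'E'
from edge import *
for n in("top","scene","wrist"): cv2.imwrite(f"pics/d_{n}.png",get_image(n))
for z in(.148,.153,.158): fit("pics/d_scene.png","scene",[.5765,-.0053,z]);fit("pics/d_wrist.png","wrist",[.5765,-.0053,z])
E
```

```text
time: 21.48
ee_pos: [0.644, -0.0083, 0.1436]
eef_rot: [[0.032, 0.928, -0.37], [0.999, -0.029, 0.012], [-0.0, -0.37, -0.929]]
contact_force: [-0.4, 0.2, -0.2]
grip_width: 0.0173
finger_force: 0.0
time: 21.9
ee_pos: [0.6737, -0.0091, 0.2192]
eef_rot: [[0.032, 0.928, -0.37], [1.0, -0.029, 0.012], [-0.0, -0.37, -0.929]]
contact_force: [-0.2, -0.2, 0.1]
grip_width: 0.0168
finger_force: 0.0
pics/d_scene.png scene 34 [ 0.5871 -0.0142  0.148 ] dr 0.001
pics/d_wrist.png wrist 111 [ 0.5754 -0.0048  0.148 ] dr 0.0009
pics/d_scene.png scene 41 [0.5749 0.0033 0.153 ] dr 0.0007
pics/d_wrist.png wrist 109 [ 0.5793 -0.0033  0.153 ] dr -0.0009
pics/d_scene.png scene 41 [0.5765 0.0015 0.158 ] dr 0.0005
pics/d_wrist.png wrist 111 [ 0.583 -0.002  0.158] dr -0.0025
```

```bash
cat > snap.py <<'E'
from h import *
import sys
K,T=cam("wrist");I=get_image("wrist");cv2.imwrite(f"pics/{sys.argv[1]}.png",I);np.savez(f"pics/{sys.argv[1]}.npz",K=K,T=T)
E
python3 - <<'E'
from h import *
K,T=cam("wrist");np.savez("pics/d_wrist.npz",K=K,T=T)
s=sense();X=np.linalg.inv(T);M=np.eye(4);M[:3,:3]=s["eef_rot"];M[:3,3]=s["ee_pos"];tc=np.linalg.inv(M)@X
B=np.eye(4);B[:3,:3]=Ro.from_matrix(np.array([[.008,.925,.379],[1,-.007,-.003],[0,.379,-.925]])).as_matrix();B[:3,3]=[.4683,-.0045,.2298]
np.savez("pics/b_wrist.npz",K=K,T=np.linalg.inv(B@tc))
E
python3 -m jog '[[0,0,-1,0,0,0,-1],[0,0,-1,0,0,0,-1],[0,0,-1,0,0,0,-1],[0,0,0,0,0,0,-1],[0,0,0,0,0,0,-1]]' >/dev/null
python3 snap.py e1
python3 -m jog '[[-1,-1,0,0,0,0,-1],[-1,-1,0,0,0,0,-1],[-1,-1,0,0,0,0,-1],[-1,-1,0,0,0,0,-1],[0,0,0,0,0,0,-1]]' >/dev/null
python3 -m jog '[[0,0,0,0,0,0,-1],[0,0,0,0,0,0,-1]]'; python3 snap.py e2
cat > multi.py <<'E'
from h import *
def go(views,c0,name):
    N=120;rr=np.arange(.060,.090,.0005);V=[]
    for v in views:
        z=np.load(f"pics/{v}.npz");V.append((cv2.GaussianBlur(cv2.imread(f"pics/{v}.png"),(0,0),.8).astype(np.float32),(z["K"],z["T"])))
    x=np.r_[c0,0,0,.0728]
    for k in range(8):
        E=[]
        ax=np.array([x[3],x[4],1])
        for g,pr in V:
            P=np.array([proj("",ring(x[:3],ax,r,N),pr) for r in rr])
            v=cv2.remap(g,np.float32(P[...,0]),np.float32(P[...,1]),1)
            d=np.abs(v[4:]-v[:-4]).sum(2);rc=rr[2:-2];d=d*(np.abs(rc-x[5])<(.008 if k<3 else .003))[:,None]
            i=d.argmax(0);ok=np.flatnonzero(d.max(0)>70)
            E.append((ok,P[i[ok]+2,ok]))
        def f(y):
            o=[]
            for (ok,q),(g,pr) in zip(E,V):
                m=proj("",ring(y[:3],[y[3],y[4],1],y[5],N),pr);t=np.gradient(m,axis=0);nn=np.c_[-t[:,1],t[:,0]]/np.linalg.norm(t,axis=1)[:,None]
                o.append(((q-m[ok])*nn[ok]).sum(1))
            return np.r_[np.concatenate(o),(y[5]-.0728)*1000]
        r=least_squares(f,x,loss="soft_l1",f_scale=.7);x=r.x
    print(name,[len(e[0]) for e in E],x[:3].round(4),"tilt",x[3:5].round(3),"r",x[5].round(4),"med res",np.median(np.abs(r.fun)).round(2))
E
python3 -c "
from multi import go
go(['e1','e2','d_wrist'],[.5765,-.005,.153],'top')
go(['e1','d_wrist'],[.5765,-.005,.153],'top')
go(['e1','e2','d_wrist'],[.5765,-.005,.146],'top')
go(['b_wrist'],[.5765,-.005,.128],'mid')"
```

```text
time: 23.1
ee_pos: [0.6174, -0.0872, 0.3033]
eef_rot: [[0.031, 0.93, -0.366], [1.0, -0.029, 0.011], [-0.0, -0.366, -0.93]]
contact_force: [-0.4, -0.6, -0.2]
grip_width: 0.0858
finger_force: 0.0
top [78, 80, 100] [ 0.5775 -0.0034  0.1513] tilt [0.017 0.017] r 0.0723 med res 0.34
top [78, 100] [ 0.5739 -0.0052  0.146 ] tilt [0.025 0.021] r 0.0736 med res 0.67
top [77, 80, 100] [ 0.5776 -0.0034  0.1513] tilt [0.018 0.017] r 0.0722 med res 0.38
mid [111] [ 0.5776 -0.0035  0.1292] tilt [-0.017  0.   ] r 0.0728 med res 0.26
```

```bash
python3 -c "
from cell import *
print(finish_job())"
```

```text
the job is handed in; nothing more can be done
None
```

The job is handed in at about 23 s of robot time: both large bannetons are nested in the one on the board, which was not knowingly disturbed. From the wrist pictures, the rack one (on top) is about 22 mm above the bench one, with axes within about 1 mm and tilt about 0.02 rad. The gripper was clear, nothing hit the limits, and no verdict was returned.

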